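# Check a heater block's bore on the stepped gauge and sort it

### The job

Check the heater block that lies on the round mat: slide its bore slowly onto the gauge's level pin until it stops, either at the pin's step or, past the step, at the flange. Slide it off again, without haste; if the step stopped it the bore is good, so lay it gently on its side in the low tray, but if it went over the step to the flange the bore is too wide, so lay it gently on its side in the deeper box. Leave the block on the square mat and the other things alone.

Things in the scene. Friction and masses are not known exactly. Their poses are not given: they have to be found in the camera images.
- block_a_center (a point): One of two aluminium blocks, alike outside: square bar 50 x 50 mm, 80 mm long, lying on its side, a round bore right through its length (one 29 mm wide, one 39 mm; which is which, and which lies where, is unknown). About 0.3 kg. This point is the centre, on the bore axis, 25 mm above the underside; x runs along the bore, z is up at the start. Both ends alike.
- block_b_center (a point): One of two aluminium blocks, alike outside: square bar 50 x 50 mm, 80 mm long, lying on its side, a round bore right through its length (one 29 mm wide, one 39 mm; which is which, and which lies where, is unknown). About 0.3 kg. This point is the centre, on the bore axis, 25 mm above the underside; x runs along the bore, z is up at the start. Both ends alike.
- mat_round: Round cork mat, 120 mm across, 4 mm thick, fixed to the worktop; the block to be checked lies on it. Origin at the centre of its underside.
- mat_square: Square cork mat, 110 x 110 mm, 4 mm thick, fixed; the block to be left alone lies on it. Origin at the centre of its underside.
- gauge: Steel stepped plug gauge, fixed. Origin: centre of the underside of its base plate (110 mm along x, 90 mm along y, 10 mm thick). A level pin, axis at z = 120 mm, points to its -x: nose 24 mm across from x = -80 to -35 mm (first 6 mm tapered), then a square step, 34 mm across, to a 48 mm flange at x = +10 mm. Behind it an upright 56 mm wide, x = 20 to 44, top at z = 146 mm.
- gauge_nose (a point): Tip of the gauge's pin, on its axis, 80 mm from the gauge's origin along its -x and 120 mm above the worktop; same axes as the gauge. A block slides on along +x: a good one stops with its leading end at the step (block's centre 5 mm past this tip), a too wide one at the flange (centre 50 mm past this tip).
- tray: Low open steel tray for good blocks, 150 x 150 mm outside, rim 14 mm high, walls 4 mm, floor 4 mm thick, fixed. Origin at the centre of its underside, sides along its x and y.
- bin: Deeper open white box for blocks that fail, 150 x 150 mm outside, 50 mm high, walls 4 mm, floor 4 mm thick, fixed. Origin at the centre of its underside, sides along its x and y. It and the tray may stand in each other's place.
- jar: Bystander: clear glass jar, 62 mm across, 129 mm high, upside down. Origin at the centre of its underside.
- tape: Bystander: roll of tape lying flat, 100 mm across, 25 mm high. Origin at the centre of its underside.
Things that resemble listed ones, but are neither listed nor needed, are in the scene too. Of the things like the bin, leave any that is red; of the rest the larger one is meant.

How it is judged:
On the way:
1. the block from the round mat sits on the gauge pin, pushed on until it stops (within 5 mm of the step if its bore is good, of the flange if it is too wide) ((((x of block_a_center in the frame of gauge between -0.08 and -0.07 m and y of block_a_center in the frame of gauge between -0.006 and 0.006 m and z of block_a_center in the frame of gauge between 0.114 and 0.126 m and angle between the x axis of block_a_center and the x axis of gauge, either way round below 0.12 rad) and horizontal distance between block_b_center and mat_square below 0.06 m) or ((x of block_b_center in the frame of gauge between -0.035 and -0.025 m and y of block_b_center in the frame of gauge between -0.006 and 0.006 m and z of block_b_center in the frame of gauge between 0.114 and 0.126 m and angle between the x axis of block_b_center and the x axis of gauge, either way round below 0.12 rad) and horizontal distance between block_a_center and mat_square below 0.06 m))), for 0.2 s.
At the end, for the whole second after the job is handed in: The checked block rests on its side on the floor (centre within 50 mm of the middle each way) of the tray if the step stopped it (29 mm bore, block_a), of the box if it reached the flange (39 mm bore, block_b). The other block is still on the square mat, moved under 20 mm. Both at rest (((x of block_a_center in the frame of tray between -0.05 and 0.05 m and y of block_a_center in the frame of tray between -0.05 and 0.05 m and z of block_a_center in the frame of tray between 0.022 and 0.036 m and horizontal distance between block_b_center and mat_square below 0.06 m and distance of block_b_center from where it was at the start of the episode below 0.02 m) or (x of block_b_center in the frame of bin between -0.05 and 0.05 m and y of block_b_center in the frame of bin between -0.05 and 0.05 m and z of block_b_center in the frame of bin between 0.022 and 0.036 m and horizontal distance between block_a_center and mat_square below 0.06 m and distance of block_a_center from where it was at the start of the episode below 0.02 m)) and linear speed of each of block_a, block_b below 0.02 m/s); the robot touches nothing.
It fails at once if a block is rammed onto or torn off the gauge pin (over 0.4 m/s there) ((linear speed of block_a above 0.4 m/s and x of block_a_center in the frame of gauge between -0.11 and 0 m and y of block_a_center in the frame of gauge between -0.02 and 0.02 m and z of block_a_center in the frame of gauge between 0.1 and 0.14 m) or (linear speed of block_b above 0.4 m/s and x of block_b_center in the frame of gauge between -0.11 and 0 m and y of block_b_center in the frame of gauge between -0.02 and 0.02 m and z of block_b_center in the frame of gauge between 0.1 and 0.14 m)).
It fails at once if a block is dropped or slammed into the tray or the box (over 0.7 m/s inside it, as after a fall of some 25 mm) ((linear speed of block_a above 0.7 m/s and x of block_a_center in the frame of tray between -0.075 and 0.075 m and y of block_a_center in the frame of tray between -0.075 and 0.075 m and z of block_a_center in the frame of tray between 0 and 0.07 m) or (linear speed of block_a above 0.7 m/s and x of block_a_center in the frame of bin between -0.075 and 0.075 m and y of block_a_center in the frame of bin between -0.075 and 0.075 m and z of block_a_center in the frame of bin between 0 and 0.07 m) or (linear speed of block_b above 0.7 m/s and x of block_b_center in the frame of tray between -0.075 and 0.075 m and y of block_b_center in the frame of tray between -0.075 and 0.075 m and z of block_b_center in the frame of tray between 0 and 0.07 m) or (linear speed of block_b above 0.7 m/s and x of block_b_center in the frame of bin between -0.075 and 0.075 m and y of block_b_center in the frame of bin between -0.075 and 0.075 m and z of block_b_center in the frame of bin between 0 and 0.07 m)).
It fails at once if the jar or the tape roll is moved more than 30 mm (distance of any of jar, tape from where it was at the start of the episode above 0.03 m).
It also fails if it takes over 42 s, if anything falls off the work surface, if the arm or the gripper's body presses on something with over 40 N, if the wrist force passes 120 N, or if a joint passes its speed limit or range.

### The arm

A 6-joint arm with a two-finger parallel gripper is mounted at the origin on a cart in front of the work surface, level with it; the furniture and walls round the work are solid. World frame = base frame: x ahead of the robot, y to its left, z up, the work surface at z = 0. Lengths are in m, angles in rad, forces in N, time in s.
With the tool pointing down it reaches from about 0.275 to 0.75 m from the base axis. Payload 10.2 kg.
Tool frame: the origin (TCP) lies midway between the tips of the shut fingers; the grasp point (between the pads) lies 19 mm behind it; z points along the fingers, y is the line along which they close (so a half turn about z gives the same grasp; the last joint's range is limited). The gripper opens to 85 mm and grips with 20 to 120 N. Pads are 22 mm wide; open, the fingers measure 114 mm over their backs; the gripper's body (76 mm by 85 mm) begins 54 mm behind the grasp point. The pads swing forward as they close: fully open they stand 13 mm farther back than shut.
Start: joints at [-0.223, 0.313, 1.498, -0, 1.331, -0.223], TCP at [0.525, -0, 0.231] pointing down, gripper open.
Joint ranges: [-2.94, 2.94], [-0.97, 2.17], [0.19, 2.56], [-1.23, 4.37], [0.02, 3.11], [-2.88, 2.88]. Speed limits (rad/s): [2.39, 2.39, 3.01, 3.14, 3.14, 3.14].

### API

Orientations are given as a rotation vector (axis times angle).
In Python, from rig import arm gives the robot as it stands.
- The arm moves only by the tool apply_moves, never from a script. Its arguments are lists of equal length, an entry for each row: "delta_rot": the turn, a rotation vector about the tool's x, y, z in rad, a list of three; "slide": the shift along the tool's x, y, z in cm, a list of three; "hand": the opening, from 0 (shut) to 1 (fully open). A call has 1 to 20 rows; each row shifts and turns the commanded pose from where the row before left it, along the tool's axes as they then stand; what a row does not reach is not made up. A row lasts 1/8 s, in which the tool goes at most 62.5 mm and 10.7 degrees, less where a joint would pass 70% of its speed; a pose out of reach is approached as far as the arm can. A call with a gripper value outside its range is refused whole. The fingers move at their own pace and stop on an object; "newtons" is the grip in N (left out, the last holds). Time passes only in rows, so rows that do not move let the fingers close. It gives the time, the measured TCP pose, the force, the opening and the grip force at its end, in the units of the state.
- arm.observe(): the state, without advancing time (a new reading comes with each control period).
- arm.read_camera(name): name is "scene" or "side" or "wrist"; returns a dict with "img" (420x560x3 uint8, red, green, blue), "vfov" (degrees; the focal length in pixels is half the picture's height over the tangent of half this angle, whatever the lens; pixels are square), "cx", "cy" (the principal point, pixels), "cam_to_world" (4x4, takes a point from camera to world coordinates); the wrist camera has in their place "tool_from_camera" (4x4, takes a point from camera to tool coordinates, whose origin is the TCP and whose axes are the flange's). Camera axes: x right, y down, z forward; pixel columns grow to the right and rows downward; lengths in m; the calibration is good to about 2 mm. A picture is of the moment at which its call begins: read the wrist's pose just before it. There is no depth.
- arm.finish_job(): hands the job in; it is judged then, once.
The state is a dict: "t": time; "q": joint angles; "joint_velocities": joint speeds; "effort": joint torques, N m; "tool_pos": TCP position; "orientation": TCP orientation; "ft_force": force on the tool from outside, world axes, zero at the start; "torque": the same for the moment, N m; "gripper_width": opening from 0.0 (shut) to 1.0 (fully open); "grip_force": force on a finger pad.
Only numpy, scipy, OpenCV 4.12 (cv2) and the standard library are available. Lean on these libraries where they do the work, as an engineer would, in place of code of your own. Each camera call takes 0.05 s, during which the arm holds its last target. There are 200 camera calls.

## Working session

There is one attempt and no reset: what is moved stays moved. The work goes in short steps, Python scripts to look and compute and a tool call to move; the robot and the scene stay as the last step left them, time stands still between calls to the robot, and variables do not carry over. Pictures are saved under pics/ and viewed, at most 13 in all, crops included, and the job is handed in when it is done.

Besides the shell and the picture viewer there is one more tool, called after "Request:" in YAML: its name, and indented under it one key for each argument. apply_moves: Moves the arm, as the interface text tells. Its arguments: {"type":"object","properties":{"delta_rot":{"type":"array","items":{"type":"array","items":{"type":"number"}}},"slide":{"type":"array","items":{"type":"array","items":{"type":"number"}}},"hand":{"type":"array","items":{"type":"number"}},"newtons":{"type":"number"}},"required":["delta_rot","slide","hand"]}

```bash
mkdir -p pics
python3 - <<'E'
from rig import arm
import cv2,numpy as np
s=arm.observe(); print(s['t'],s['tool_pos'],s['orientation'],s['gripper_width'])
for n in("scene","side","wrist"):
    c=arm.read_camera(n); cv2.imwrite(f"pics/{n}0.png",c["img"][:,:,::-1])
    print(n,c["vfov"],c["cx"],c["cy"],np.round(c.get("cam_to_world",c.get("tool_from_camera")),4).tolist())
E
```

```text
0.0 [5.24730462e-01 4.28637923e-05 2.30726741e-01] [-2.22066504e+00 -2.22065631e+00  1.11693465e-03] 1.0028343683489636
scene 48.961638278837505 279.04133709015326 210.65079136864205 [[0.8234, -0.2583, 0.5053, -0.2308], [-0.5675, -0.3651, 0.7381, -0.963], [-0.0061, -0.8944, -0.4471, 0.7426], [0.0, 0.0, 0.0, 1.0]]
side 55.157616645112476 283.0186571293454 217.49952024562918 [[0.5578, -0.5433, 0.6275, -0.2677], [-0.8299, -0.3531, 0.432, -0.4046], [-0.0132, -0.7617, -0.6478, 0.9208], [0.0, 0.0, 0.0, 1.0]]
wrist 71.10430301851751 279.11714245576616 212.79248465595236 [[-0.0002, -0.946, -0.3242, 0.0846], [1.0, -0.0003, 0.0001, -0.0003], [-0.0002, -0.3242, 0.946, -0.1419], [0.0, 0.0, 0.0, 1.0]]
```

View pics/scene0.png

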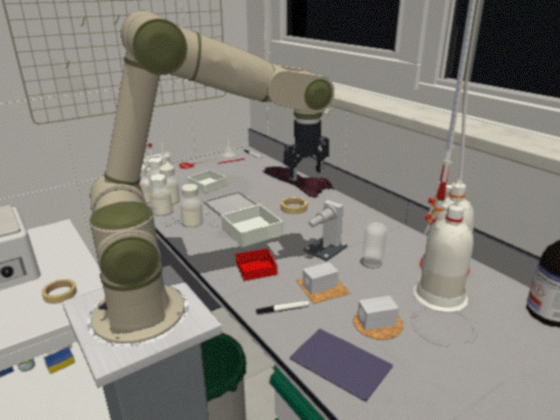

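View pics/side0.png

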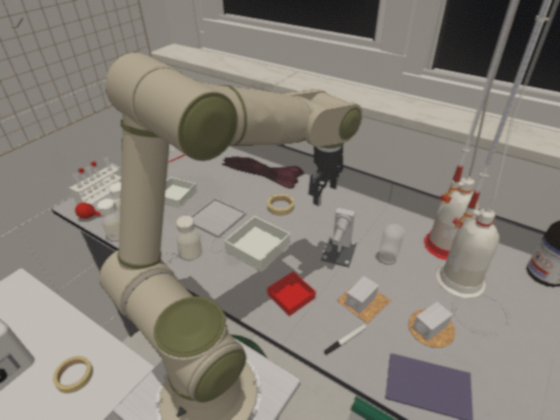

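The round mat is at scene (378,321) / side (432,326), with its block on it. The square mat is at (323,287), the gauge at (328,232) with its pin pointing toward the robot, and the white box at (251,222). The tray is probably the flat grey thing at (230,207). I'll zoom in to get edges.

```bash
cat > h.py <<'E'
import numpy as np,cv2
from scipy.spatial.transform import Rotation as R
def ray(c,u,v,T=None):
    T=np.array(c["cam_to_world"]) if T is None else T
    f=c["img"].shape[0]/2/np.tan(np.radians(c["vfov"])/2)
    d=T[:3,:3]@np.array([(u-c["cx"])/f,(v-c["cy"])/f,1]); return T[:3,3],d/np.linalg.norm(d)
def plane(r,z): return r[0]+r[1]*(z-r[0][2])/r[1][2]
def tri(rs):
    A=[np.eye(3)-np.outer(d,d) for _,d in rs]; b=sum(a@o for a,(o,_) in zip(A,rs))
    p=np.linalg.solve(sum(A),b); return p,[np.linalg.norm(a@(p-o)) for a,(o,_) in zip(A,rs)]
def wristT(s,c):
    T=np.eye(4);T[:3,:3]=R.from_rotvec(s["orientation"]).as_matrix();T[:3,3]=s["tool_pos"]
    return T@np.array(c["tool_from_camera"])
E
python3 - <<'E'
import cv2
a=cv2.imread("pics/scene0.png")[175:345,190:415]; cv2.imwrite("pics/sc1.png",cv2.resize(a,None,fx=3.5,fy=3.5,interpolation=2))
a=cv2.imread("pics/side0.png")[180:350,180:460]; cv2.imwrite("pics/sd1.png",cv2.resize(a,None,fx=2.85,fy=2.85,interpolation=2))
E
```

```text
(no output)
```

View pics/sc1.png

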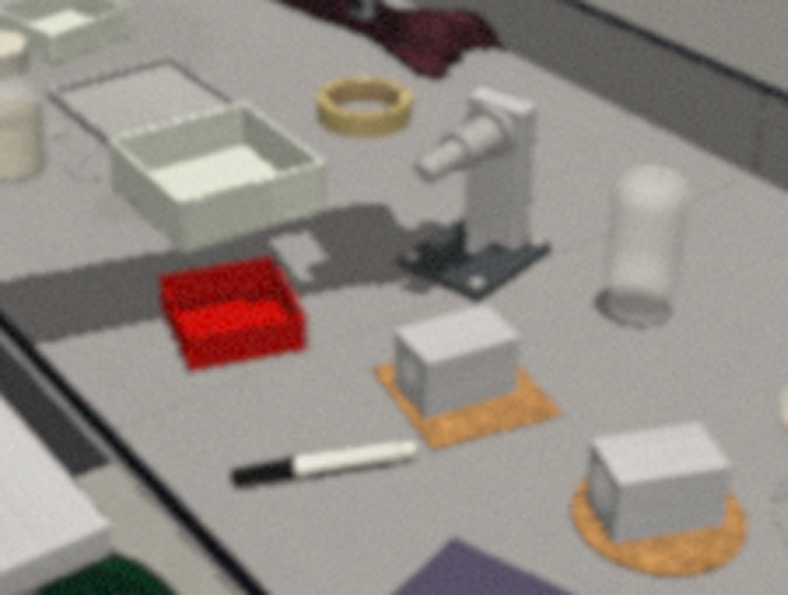

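View pics/sd1.png

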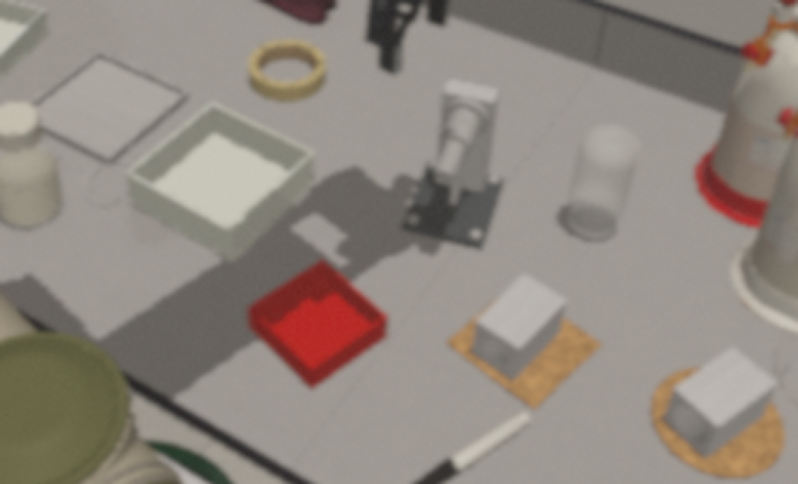

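Run:
```python
from rig import arm
from h import *
cs=arm.read_camera("scene"); cd=arm.read_camera("side")
S=lambda u,v: ray(cs,190+u/3.5,175+v/3.5)
D=lambda u,v: ray(cd,180+u/2.85,180+v/2.85)
def pl(n,z,sp,dp):
    for tag,F,P in(("scene",S,sp),("side",D,dp)):
        if P: Q=np.array([plane(F(*p),z)[:2] for p in P]); print(n,tag,np.round(Q,3).tolist(),"mean",np.round(Q.mean(0),3),"edges",np.round(np.linalg.norm(np.roll(Q,-1,0)-Q,axis=1),3), "ang",np.round(np.degrees(np.arctan2(*(np.roll(Q,-1,0)-Q).T[::-1])),1))
pl("blkR",.054,[(590,437),(700,423),(730,465),(616,490)],[(672,388),(733,348),(776,383),(716,425)])
pl("blkS",.054,[(396,328),(488,307),(519,345),(425,370)],[(478,320),(524,277),(567,303),(520,347)])
pl("bin",.05,[(113,152),(242,104),(326,160),(180,205)],[(130,178),(215,105),(314,158),(230,232)])
pl("tray",.014,None,[(30,103),(100,56),(187,97),(108,160)])
pl("tray3",.014,[(50,95),(170,62),(235,103)],None)
pl("plate",.01,[(400,260),(477,298),(549,247)],[(402,228),(480,247),(502,182),(420,168)])
pl("uptop",.146,[(470,92),(488,87),(535,102)],[(444,83),(498,90)])
print("tip",tri([S(428,168),D(449,163)]))
print("fl",tri([S(502,125),D(466,115)]))
# round mat by colour
for n,c in(("scene",cs),("side",cd)):
    h=cv2.cvtColor(c["img"],cv2.COLOR_RGB2HSV); m=cv2.inRange(h,(8,110,110),(22,255,255))
    k,l,st,ce=cv2.connectedComponentsWithStats(m)
    for i in range(1,k):
        if st[i,4]>150: print(n,st[i].tolist())
```

```text
blkR scene [[0.431, -0.332], [0.505, -0.364], [0.487, -0.408], [0.406, -0.383]] mean [ 0.457 -0.371] edges [0.08  0.047 0.084 0.057] ang [ -23.7 -112.1  162.8   63.9]
blkR side [[0.433, -0.331], [0.507, -0.363], [0.49, -0.407], [0.417, -0.377]] mean [ 0.462 -0.369] edges [0.081 0.048 0.079 0.048] ang [ -23.1 -111.4  157.2   70.1]
blkS scene [[0.403, -0.149], [0.479, -0.166], [0.465, -0.22], [0.387, -0.204]] mean [ 0.434 -0.185] edges [0.078 0.055 0.079 0.058] ang [ -13.2 -105.4  168.9   74.1]
blkS side [[0.407, -0.15], [0.48, -0.163], [0.473, -0.212], [0.4, -0.197]] mean [ 0.44 -0.18] edges [0.075 0.05  0.075 0.048] ang [-10.4 -98.7 168.3  81.4]
bin scene [[0.369, 0.24], [0.522, 0.258], [0.522, 0.113], [0.369, 0.118]] mean [0.445 0.182] edges [0.154 0.145 0.153 0.123] ang [  6.4 -90.1 178.3  90. ]
bin side [[0.378, 0.259], [0.528, 0.256], [0.515, 0.108], [0.373, 0.119]] mean [0.449 0.186] edges [0.15  0.148 0.143 0.14 ] ang [ -1.4 -95.  175.4  87.9]
tray side [[0.44, 0.477], [0.558, 0.467], [0.554, 0.321], [0.414, 0.328]] mean [0.492 0.398] edges [0.119 0.146 0.141 0.151] ang [ -4.7 
[... 346 characters left out ...]
604, 0.02]] mean [ 0.57  -0.038] edges [0.086 0.106 0.094 0.098] ang [ -75.7   13.3  108.9 -162.3]
uptop scene [[0.59, -0.005], [0.61, -0.006], [0.623, -0.052]] mean [ 0.608 -0.021] edges [0.019 0.048 0.057] ang [ -3.6 -74.  124.4]
uptop side [[0.603, -0.001], [0.624, -0.054]] mean [ 0.613 -0.027] edges [0.057 0.057] ang [-68.8 111.2]
tip (array([ 0.51121794, -0.0541583 ,  0.12222195]), [np.float64(0.005449185167952478), np.float64(0.005449185167952367)])
fl (array([ 0.60262954, -0.03140953,  0.1189875 ]), [np.float64(0.003090655020701272), np.float64(0.0030906550207013624)])
scene [298, 280, 51, 23, 381]
scene [354, 314, 49, 25, 474]
side [347, 294, 42, 28, 353]
side [410, 311, 44, 36, 454]
```

View pics/wrist0.png

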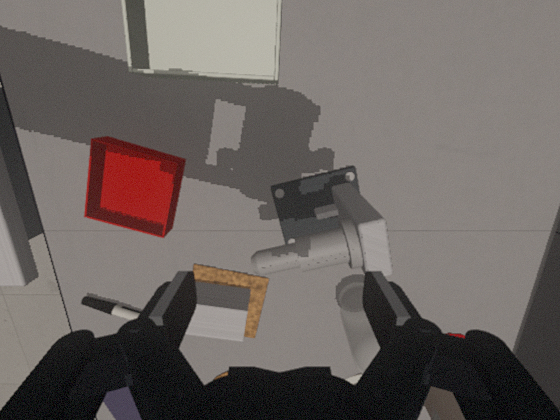

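The wrist view shows the gauge clearly: pin tip about (256,263), flange about (350,245), upright top edge (349,184)–(390,272), base plate corners (271,185) and (354,166).

Run:
```python
from rig import arm
from h import *
s=arm.observe(); c=arm.read_camera("wrist"); T=wristT(s,c); cs=arm.read_camera("scene"); cd=arm.read_camera("side")
W=lambda u,v:ray(c,u,v,T)
for n,z,ps in(("tip",.12,[(256,263)]),("step",.12,[(299,256)]),("flange",.12,[(350,245)]),("up",.146,[(349,184),(390,272)]),("plate",.01,[(271,185),(354,166)]),("holes",.01,[(279,194),(348,178)]),("binfloor",.004,[(281,0),(278,75)]),("binrim",.05,[(130,70),(277,82)]),("sq",.004,[(194,264),(268,275),(255,336)])):
    print(n,[np.round(plane(W(*p),z)[:2],4).tolist() for p in ps])
print(tri([W(256,263),ray(cs,190+428/3.5,175+168/3.5),ray(cd,180+449/2.85,180+163/2.85)]))
img=cv2.resize(c["img"][150:300,230:410,::-1],None,fx=4,fy=4,interpolation=2); cv2.imwrite("pics/w1.png",img)
```

```text
tip [[0.5023, -0.0534]]
step [[0.5437, -0.0458]]
flange [[0.5916, -0.0343]]
up [[0.5798, 0.0309], [0.6219, -0.0481]]
plate [[0.5143, -0.0026], [0.6173, 0.0215]]
holes [[0.5244, -0.0144], [0.611, 0.0064]]
binfloor [[0.5266, 0.1974], [0.5233, 0.1248]]
binrim [[0.376, 0.1243], [0.5225, 0.1133]]
sq [[0.4044, -0.1182], [0.5086, -0.1359], [0.4872, -0.2437]]
(array([ 0.5066193 , -0.05468873,  0.12402937]), [np.float64(0.0051470329452836016), np.float64(0.004141494796473447), np.float64(0.007580153625496102)])
```

View pics/w1.png

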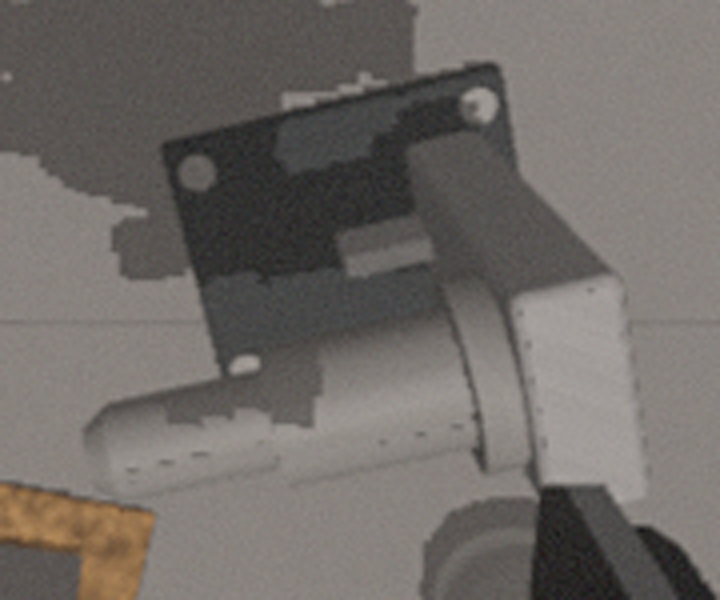

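Run:
```python
from rig import arm
from h import *
s=arm.observe(); c=arm.read_camera("wrist"); T=wristT(s,c)
W=lambda u,v,z:plane(ray(c,230+u/4,150+v/4,T),z)[:2]
P=lambda n,z,*ps:print(n,np.round([W(*p,z) for p in ps],4).tolist())
A=np.array([W(*p,.12) for p in((130,447),(200,432.5),(300,416.5),(430,387))]); d=A[-1]-A[0]; print("axis",A.round(4).tolist(),np.degrees(np.arctan2(d[1],d[0])))
P("tip,step",.12,(95,455),(271,422))
P("up",.146,(515,297),(540,488),(622,275),(645,495))
P("plate",.01,(163,147),(497,63),(225,370))
Q=[W(163,147,.01),W(497,63,.01),W(225,370,.01)]
print("plate ang",np.degrees(np.arctan2(*(Q[1]-Q[0])[::-1])),np.degrees(np.arctan2(*(Q[2]-Q[0])[::-1])),np.linalg.norm(Q[1]-Q[0]))
```

```text
axis [[0.5087, -0.0521], [0.5256, -0.0482], [0.5495, -0.044], [0.5801, -0.0362]] 12.573311697892496
tip,step [[0.5002, -0.0543], [0.5426, -0.0454]]
up [[0.5907, -0.0033], [0.6001, -0.0482], [0.6123, 0.0016], [0.6234, -0.05]]
plate [[0.5141, -0.0049], [0.6178, 0.0217], [0.5344, -0.0823]]
plate ang 14.42165290487184 -75.34294214422965 0.1070434964945701
```

Run:
```python
from rig import arm
from h import *
cs=arm.read_camera("scene"); cd=arm.read_camera("side")
for n,c,ps in(("scene",cs,[(415,295),(442,303),(375,262)]),("side",cd,[(440,270),(465,290),(388,257)])):
    print(n,[np.round(plane(ray(c,*p),0)[:2],3).tolist() for p in ps])
```

```text
scene [[0.619, -0.352], [0.649, -0.414], [0.647, -0.178]]
side [[0.68, -0.329], [0.642, -0.413], [0.645, -0.176]]
```

Request:
apply_moves:
  slide:
    - [-4.6, -0.8, 0.3]
    - [-4.6, -0.8, 0.3]
    - [-4.6, -0.8, 0.3]
    - [-4.6, -0.8, 0.3]
    - [-4.6, -0.8, 0.3]
    - [-4.6, -0.8, 0.3]
    - [-4.6, -0.8, 0.3]
    - [-4.6, -0.8, 0.3]
  delta_rot:
    - [0, 0, 0]
    - [0, 0, 0]
    - [0, 0, 0]
    - [0, 0, 0]
    - [0, 0, 0]
    - [0, 0, 0]
    - [0, 0, 0]
    - [0, 0, 0]
  hand: [1, 1, 1, 1, 1, 1, 1, 1]

```text
t: 1.55
tool_pos: [0.4606, -0.3695, 0.2072]
orientation: [2.221, 2.221, 0.0]
ft_force: [0.2, 0.1, 0.4]
gripper_width: 1.002
grip_force: 0.0
```

Request:
apply_moves:
  slide:
    - [0, 0, 0]
    - [0, 0, 0]
    - [0, 0, 0]
    - [0, 0, 0]
    - [0, 0, 0]
    - [0, 0, 0]
    - [0, 0, 0]
    - [0, 0, 0]
    - [0, 0, 0]
    - [0, 0, 0]
    - [0, 0, 0]
    - [0, 0, 0]
  delta_rot:
    - [0, 0, 0.179]
    - [0, 0, 0.179]
    - [0, 0, 0.179]
    - [0, 0, 0.179]
    - [0, 0, 0.179]
    - [0, 0, 0.179]
    - [0, 0, 0.179]
    - [0, 0, 0.179]
    - [0, 0, 0.179]
    - [0, 0, 0.179]
    - [0, 0, 0.179]
    - [0, 0, 0]
  hand: [1, 1, 1, 1, 1, 1, 1, 1, 1, 1, 1, 1]

```text
t: 3.05
tool_pos: [0.461, -0.368, 0.2072]
orientation: [-3.08, 0.619, 0.0]
ft_force: [0.2, 0.0, -0.0]
gripper_width: 1.0
grip_force: 0.0
```

Run:
```python
from rig import arm
from h import *
s=arm.observe(); c=arm.read_camera("wrist"); cv2.imwrite("pics/w2.png",c["img"][:,:,::-1])
print(s["tool_pos"],R.from_rotvec(s["orientation"]).as_matrix().round(3).tolist(),s["q"])
```

```text
[ 0.46098936 -0.36803677  0.20724993] [[0.922, -0.386, -0.0], [-0.386, -0.922, 0.0], [-0.0, -0.0, -1.0]] [-8.72187804e-01  4.74158732e-01  1.32831819e+00 -2.76706215e-05
  1.33917743e+00  1.09523211e+00]
```

View pics/w2.png

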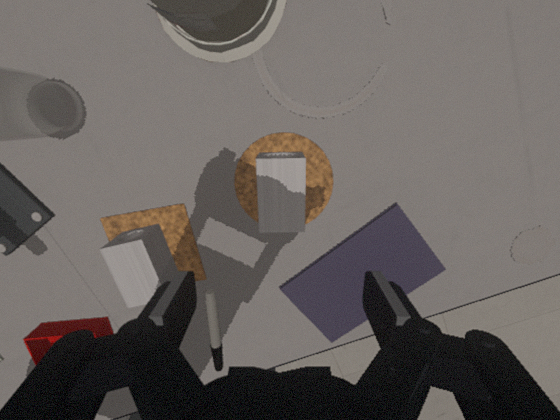

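The block's top face spans (256,158)–(305,158)–(305,232)–(259,233) and is nearly square to the tool.

Run:
```python
from rig import arm
from h import *
s=arm.observe(); c=arm.read_camera("wrist"); T=wristT(s,c)
Q=np.array([plane(ray(c,u,v,T),.054)[:2] for u,v in((256.5,158),(305,158),(305,232),(259,233))])
e=np.roll(Q,-1,0)-Q
print(Q.round(4).tolist(),Q.mean(0),np.linalg.norm(e,axis=1),np.degrees(np.arctan2(e[:,1],e[:,0])))
M=R.from_rotvec(s["orientation"]).as_matrix(); print("tool xy offset cm",(M.T@np.r_[Q.mean(0)-s["tool_pos"][:2],0])*100)
```

```text
[[0.5066, -0.3616], [0.488, -0.4063], [0.4134, -0.3776], [0.4315, -0.331]] [ 0.45987291 -0.36912175] [0.04841582 0.07993162 0.05002448 0.08108873] [-112.60638133  159.02672676   68.75293115  -22.12349335]
tool xy offset cm [-6.25331521e-02  1.47003701e-01 -2.20915660e-06]
```

Request:
apply_moves:
  slide:
    - [-0.06, 0.15, 3]
    - [0, 0, 3]
    - [0, 0, 3]
    - [0, 0, 3]
    - [0, 0, 3]
    - [0, 0, 2.5]
    - [0, 0, 1.6]
    - [0, 0, 1.0]
    - [0, 0, 0]
    - [0, 0, 0]
    - [0, 0, 0]
    - [0, 0, 0]
    - [0, 0, 0]
    - [0, 0, 0]
  delta_rot:
    - [0, 0, -0.018]
    - [0, 0, 0]
    - [0, 0, 0]
    - [0, 0, 0]
    - [0, 0, 0]
    - [0, 0, 0]
    - [0, 0, 0]
    - [0, 0, 0]
    - [0, 0, 0]
    - [0, 0, 0]
    - [0, 0, 0]
    - [0, 0, 0]
    - [0, 0, 0]
    - [0, 0, 0]
  hand: [1, 1, 1, 1, 1, 1, 1, 1, 1, 0.2, 0.2, 0.2, 0.2, 0.2]
  newtons: 60

```text
t: 4.9
tool_pos: [0.4602, -0.3696, 0.0071]
orientation: [3.084, -0.593, 0.002]
ft_force: [-0.1, -0.6, 6.2]
gripper_width: 0.577
grip_force: 63.2
```

Request:
apply_moves:
  slide:
    - [0, 0, -1]
    - [0, 0, -2.5]
    - [0, 0, -3]
    - [0, 0, -3]
    - [0, 0, -2.8]
    - [-1.2, -2, 0]
    - [-2.2, -3.7, 0]
    - [-2.2, -3.7, 0]
    - [-2.2, -3.7, 0]
    - [-2.2, -3.7, 0]
    - [-2.2, -3.7, 0]
    - [-2.1, -3.5, 0]
    - [-1, -1.5, 0]
    - [0, 0, 0]
    - [0, 0, 0]
    - [0, 0, 0]
    - [0, 0, 0]
    - [0, 0, 0]
  delta_rot:
    - [0, 0, 0]
    - [0, 0, 0]
    - [0, 0, 0]
    - [0, 0, 0]
    - [0, 0, 0]
    - [0, 0, 0]
    - [0, 0, 0]
    - [0, 0, 0]
    - [0, 0, 0]
    - [0, 0, 0]
    - [0, 0, 0]
    - [0, 0, 0]
    - [0, 0, 0]
    - [0, 0, -0.15]
    - [0, 0, -0.15]
    - [0, 0, -0.15]
    - [0, 0, -0.15]
    - [0, 0, 0]
  hand: [0.2, 0.2, 0.2, 0.2, 0.2, 0.2, 0.2, 0.2, 0.2, 0.2, 0.2, 0.2, 0.2, 0.2, 0.2, 0.2, 0.2, 0.2]

```text
t: 7.15
tool_pos: [0.4125, -0.076, 0.1294]
orientation: [3.123, 0.342, 0.0]
ft_force: [-0.7, -0.8, -2.1]
gripper_width: 0.579
grip_force: 62.9
```

Run:
```python
from rig import arm
from h import *
s=arm.observe(); c=arm.read_camera("wrist"); cv2.imwrite("pics/w3.png",c["img"][:,:,::-1])
M=R.from_rotvec(s["orientation"]).as_matrix()
print(s["tool_pos"],np.degrees(np.arctan2(M[1,0],M[0,0])),s["ft_force"],s["gripper_width"])
```

```text
[ 0.41251014 -0.07600435  0.1293902 ] 12.491158312119275 [-0.71864069 -0.8415054  -2.10176386] 0.5789115410012753
```

View pics/w3.png

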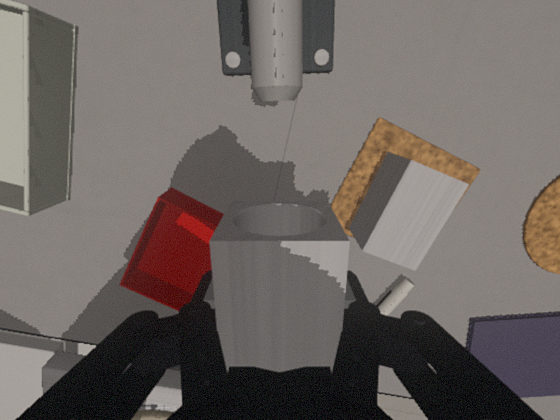

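The bore spans columns 232–327 on a front face about 125 px wide, so it looks like the 39 mm one. The pin tip is near (277,98) and almost in line with the bore axis, column 280. Next I'll measure the lateral offset exactly.

Run:
```python
from rig import arm
from h import *
s=arm.observe(); c=arm.read_camera("wrist"); T=wristT(s,c); M=R.from_rotvec(s["orientation"]).as_matrix()
g=cv2.GaussianBlur(c["img"].mean(2).astype(np.float32),(0,0),1.5); dx=cv2.Sobel(g,cv2.CV_32F,1,0)
def loc(u,v,z): return (M.T@(plane(ray(c,u,v,T),z)-s["tool_pos"]))*1000
for v in range(5,96,10):
    l=235+np.argmax(dx[v,235:265]); r=288+np.argmin(dx[v,288:315]); a=loc((l+r)/2,v,.12); print(v,l,r,a.round(1))
print("tip",loc(276.5,99,.12).round(1))
zt=s["tool_pos"][2]-.007+.054   # block top
for p in((213,240),(348,240),(228,368),(337,368)): print(p,loc(*p,zt).round(1))
print("bore",[loc(u,215,zt-.025).round(1).tolist() for u in(232,327)])
```

```text
5 248 301 [128.   -3.    9.4]
15 248 301 [124.3  -3.    9.4]
25 248 301 [120.4  -3.    9.4]
35 249 301 [116.5  -2.8   9.4]
45 250 301 [112.5  -2.6   9.4]
55 251 301 [108.5  -2.4   9.4]
65 251 301 [104.3  -2.4   9.4]
75 253 298 [100.1  -2.7   9.4]
85 255 298 [95.8 -2.2  9.4]
95 259 292 [91.4 -2.7  9.4]
tip [89.6 -2.2  9.4]
(213, 240) [ 41.  -24.3 -47. ]
(348, 240) [ 41.   23.4 -47. ]
(228, 368) [-17.3 -22.3 -47. ]
(337, 368) [-17.3  23.2 -47. ]
bore [[41.5, -21.3, -22.0], [41.5, 19.8, -22.0]]
```

Request:
apply_moves:
  slide:
    - [0, -0.02, 1.5]
    - [0, 0, 1.6]
    - [1, 0, 0.03]
    - [1, 0, 0]
    - [1, 0, 0]
    - [1, 0, 0]
    - [0.8, 0, 0]
    - [0.8, 0, 0]
    - [0.8, 0, 0]
    - [0.8, 0, 0]
    - [0.4, 0, 0]
    - [0, 0, 0]
  delta_rot:
    - [0, 0, -0.018]
    - [0, 0, 0]
    - [0, 0, 0]
    - [0, 0, 0]
    - [0, 0, 0]
    - [0, 0, 0]
    - [0, 0, 0]
    - [0, 0, 0]
    - [0, 0, 0]
    - [0, 0, 0]
    - [0, 0, 0]
    - [0, 0, 0]
  hand: [0.2, 0.2, 0.2, 0.2, 0.2, 0.2, 0.2, 0.2, 0.2, 0.2, 0.2, 0.2]

```text
t: 8.75
tool_pos: [0.4864, -0.0574, 0.0979]
orientation: [-3.119, -0.373, 0.0]
ft_force: [0.3, 0.3, -3.5]
gripper_width: 0.58
grip_force: 62.9
```

Run:
```python
from rig import arm
from h import *
s=arm.observe(); c=arm.read_camera("wrist"); cv2.imwrite("pics/w4.png",cv2.resize(c["img"][60:360,150:410,::-1],None,fx=2,fy=2))
M=R.from_rotvec(s["orientation"]).as_matrix()
print(s["tool_pos"],np.degrees(np.arctan2(M[1,0],M[0,0])),s["ft_force"],s["torque"])
```

```text
[ 0.48635669 -0.05744136  0.09791976] 13.635288120509228 [ 0.32588569  0.25680324 -3.46601313] [ 0.03171389  0.02640389 -0.01390341]
```

View pics/w4.png

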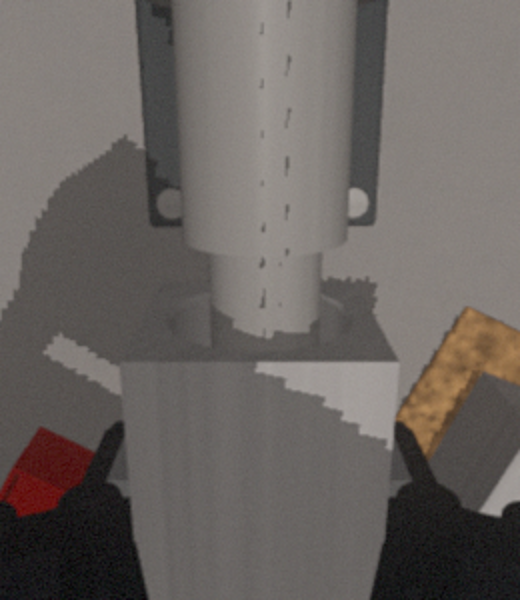

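The block's bore centre is at crop column 258.5, while the pin and step sit at about 266.5. The pin is therefore about 1.8 mm towards tool +y, so I'll correct that and go on slowly.

Request:
apply_moves:
  slide:
    - [0, 0.1, 0]
    - [0, 0.1, 0]
    - [0.5, 0, 0]
    - [0.5, 0, 0]
    - [0.4, 0, 0]
    - [0.3, 0, 0]
    - [0.3, 0, 0]
    - [0.3, 0, 0]
    - [0.3, 0, 0]
    - [0, 0, 0]
  delta_rot:
    - [0, 0, -0.004]
    - [0, 0, -0.004]
    - [0, 0, 0]
    - [0, 0, 0]
    - [0, 0, 0]
    - [0, 0, 0]
    - [0, 0, 0]
    - [0, 0, 0]
    - [0, 0, 0]
    - [0, 0, 0]
  hand: [0.2, 0.2, 0.2, 0.2, 0.2, 0.2, 0.2, 0.2, 0.2, 0.2]

```text
t: 10.05
tool_pos: [0.5121, -0.0531, 0.098]
orientation: [3.118, 0.385, -0.0]
ft_force: [-0.5, -0.8, -2.3]
gripper_width: 0.578
grip_force: 62.9
```

No force, and the block is 7 mm past the step, so the bore is wide. On to the flange.

Request:
apply_moves:
  slide:
    - [0.5, 0, 0]
    - [0.5, 0, 0]
    - [0.5, 0, 0]
    - [0.5, 0, 0]
    - [0.5, 0, 0]
    - [0.4, 0, 0]
    - [0.2, 0, 0]
    - [0.2, 0, 0]
    - [0, 0, 0]
  delta_rot:
    - [0, 0, 0]
    - [0, 0, 0]
    - [0, 0, 0]
    - [0, 0, 0]
    - [0, 0, 0]
    - [0, 0, 0]
    - [0, 0, 0]
    - [0, 0, 0]
    - [0, 0, 0]
  hand: [0.2, 0.2, 0.2, 0.2, 0.2, 0.2, 0.2, 0.2, 0.2]

```text
t: 11.18
tool_pos: [0.544, -0.0451, 0.098]
orientation: [3.118, 0.385, -0.0]
ft_force: [-0.6, 0.1, -2.5]
gripper_width: 0.577
grip_force: 62.9
```

Run:
```python
from rig import arm
from h import *
s=arm.observe(); c=arm.read_camera("wrist"); cv2.imwrite("pics/w5.png",cv2.resize(c["img"][60:360,150:410,::-1],None,fx=2,fy=2))
M=R.from_rotvec(s["orientation"]).as_matrix()
print(s["tool_pos"],np.degrees(np.arctan2(M[1,0],M[0,0])),s["ft_force"],s["torque"])
```

```text
[ 0.54399864 -0.04507409  0.09797251] 14.083428673584748 [-0.63186641  0.09655795 -2.46908608] [-0.01464504  0.00511286  0.04767259]
```

View pics/w5.png

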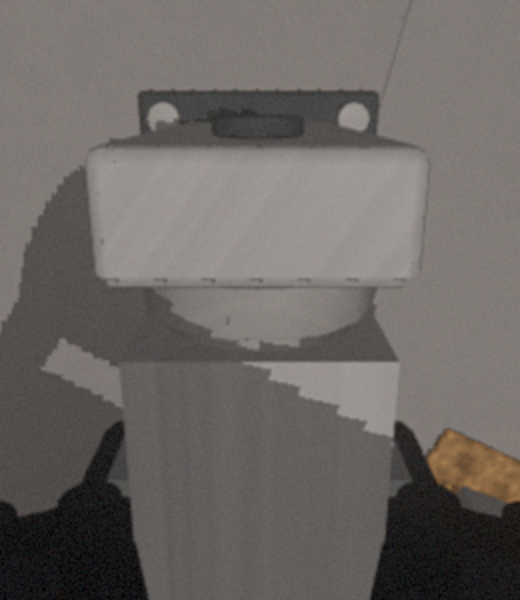

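The flange (145–375, centre 260) is a few mm ahead of the block and centred on it. I'll creep forward.

Request:
apply_moves:
  slide:
    - [0.15, 0, 0]
    - [0.15, 0, 0]
    - [0.15, 0, 0]
    - [0.1, 0, 0]
    - [0, 0, 0]
  delta_rot:
    - [0, 0, 0]
    - [0, 0, 0]
    - [0, 0, 0]
    - [0, 0, 0]
    - [0, 0, 0]
  hand: [0.2, 0.2, 0.2, 0.2, 0.2]

```text
t: 11.85
tool_pos: [0.5471, -0.0442, 0.0979]
orientation: [-3.118, -0.385, 0.01]
ft_force: [-17.5, -4.1, 6.4]
gripper_width: 0.578
grip_force: 63.9
```

It stopped at the flange with 18 N pushing back. I'll hold briefly, slide off slowly, then carry it over the white box.

Request:
apply_moves:
  slide:
    - [0, 0, 0]
    - [0, 0, 0]
    - [-0.1, 0, 0]
    - [-0.4, 0, 0]
    - [-0.8, 0, 0]
    - [-1, 0, 0]
    - [-1, 0, 0]
    - [-1, 0, 0]
    - [-1, 0, 0]
    - [-1, 0, 0]
    - [-1, 0, 0]
    - [-1, 0, 0]
    - [-1, 0, 0]
    - [-1, 0, 0]
    - [-1, 0, 0]
    - [-1.2, 0, 0]
    - [0, 0, 0]
  delta_rot:
    - [0, 0, 0]
    - [0, 0, 0]
    - [0, 0, 0]
    - [0, 0, 0]
    - [0, 0, 0]
    - [0, 0, 0]
    - [0, 0, 0]
    - [0, 0, 0]
    - [0, 0, 0]
    - [0, 0, 0]
    - [0, 0, 0]
    - [0, 0, 0]
    - [0, 0, 0]
    - [0, 0, 0]
    - [0, 0, 0]
    - [0, 0, 0]
    - [0, 0, 0]
  hand: [0.2, 0.2, 0.2, 0.2, 0.2, 0.2, 0.2, 0.2, 0.2, 0.2, 0.2, 0.2, 0.2, 0.2, 0.2, 0.2, 0.2]

```text
t: 13.98
tool_pos: [0.4274, -0.0743, 0.098]
orientation: [-3.118, -0.384, 0.0]
ft_force: [0.2, -0.6, -2.5]
gripper_width: 0.58
grip_force: 63.0
```

Request:
apply_moves:
  slide:
    - [0.6, -1.8, -1]
    - [1.2, -3.5, -1]
    - [1.2, -3.5, 0]
    - [1.2, -3.5, 0]
    - [1.2, -3.5, 0]
    - [1.2, -3.5, 0]
    - [1.2, -3.5, 0]
    - [0.6, -1.9, 0]
    - [0, 0, 0]
    - [0, 0, 0]
    - [0, 0, 0]
  delta_rot:
    - [0, 0, 0]
    - [0, 0, 0]
    - [0, 0, 0]
    - [0, 0, 0]
    - [0, 0, 0]
    - [0, 0, 0]
    - [0, 0, 0]
    - [0, 0, 0]
    - [0, 0, 0.148]
    - [0, 0, 0.148]
    - [0, 0, 0]
  hand: [0.2, 0.2, 0.2, 0.2, 0.2, 0.2, 0.2, 0.2, 0.2, 0.2, 0.2]

```text
t: 15.35
tool_pos: [0.4495, 0.186, 0.1179]
orientation: [-3.141, 0.077, -0.0]
ft_force: [-0.0, -0.2, -2.3]
gripper_width: 0.58
grip_force: 63.2
```

Run:
```python
from rig import arm
from h import *
s=arm.observe(); c=arm.read_camera("wrist"); cv2.imwrite("pics/w6.png",c["img"][:,:,::-1])
M=R.from_rotvec(s["orientation"]).as_matrix()
print(s["tool_pos"],np.degrees(np.arctan2(M[1,0],M[0,0])),s["ft_force"])
```

```text
[0.4495325  0.18600208 0.11794366] -2.7959835221714844 [-0.0115864  -0.23313539 -2.32223667]
```

View pics/w6.png

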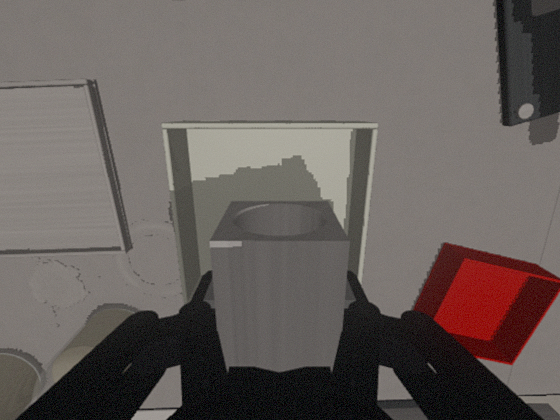

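The box rim's far edge runs (163,125)–(378,125), so the box centre lies slightly towards tool -y.

Run:
```python
from rig import arm
from h import *
s=arm.observe(); c=arm.read_camera("wrist"); T=wristT(s,c); M=R.from_rotvec(s["orientation"]).as_matrix()
print([((M.T@(plane(ray(c,*p,T),.05)-s["tool_pos"]))*100).round(2).tolist() for p in((163,125),(378,125))])
```

```text
[[7.5, -8.05, 6.8], [7.5, 6.68, 6.8]]
```

Request:
apply_moves:
  slide:
    - [0, -0.35, 0]
    - [0, -0.34, 1]
    - [0, 0, 2]
    - [0, 0, 2]
    - [0, 0, 2]
    - [0, 0, 1.5]
    - [0, 0, 1]
    - [0, 0, 0.5]
    - [0, 0, 0.4]
    - [0, 0, 0.3]
    - [0, 0, 0.2]
    - [0, 0, 0.1]
    - [0, 0, 0]
  delta_rot:
    - [0, 0, 0]
    - [0, 0, 0]
    - [0, 0, 0]
    - [0, 0, 0]
    - [0, 0, 0]
    - [0, 0, 0]
    - [0, 0, 0]
    - [0, 0, 0]
    - [0, 0, 0]
    - [0, 0, 0]
    - [0, 0, 0]
    - [0, 0, 0]
    - [0, 0, 0]
  hand: [0.2, 0.2, 0.2, 0.2, 0.2, 0.2, 0.2, 0.2, 0.2, 0.2, 0.2, 0.2, 0.2]

```text
t: 17.08
tool_pos: [0.4498, 0.1928, 0.008]
orientation: [-3.141, 0.079, -0.0]
ft_force: [-0.2, -0.2, -2.6]
gripper_width: 0.581
grip_force: 63.2
```

Not touching yet; the last millimetre, then release and retreat.

Request:
apply_moves:
  slide:
    - [0, 0, 0.06]
    - [0, 0, 0.06]
    - [0, 0, 0]
  delta_rot:
    - [0, 0, 0]
    - [0, 0, 0]
    - [0, 0, 0]
  hand: [0.2, 0.2, 0.2]

```text
t: 17.45
tool_pos: [0.4498, 0.1928, 0.0072]
orientation: [-3.141, 0.079, -0.0]
ft_force: [-1.8, 0.4, 4.6]
gripper_width: 0.579
grip_force: 63.9
```

Request:
apply_moves:
  slide:
    - [0, 0, 0]
    - [0, 0, 0]
    - [0, 0, 0]
    - [0, 0, 0]
    - [0, 0, -0.5]
    - [0, 0, -2]
    - [0, 0, -3]
    - [0, 0, -4]
    - [0, 0, -4]
    - [0, 0, -4]
    - [0, 0, 0]
  delta_rot:
    - [0, 0, 0]
    - [0, 0, 0]
    - [0, 0, 0]
    - [0, 0, 0]
    - [0, 0, 0]
    - [0, 0, 0]
    - [0, 0, 0]
    - [0, 0, 0]
    - [0, 0, 0]
    - [0, 0, 0]
    - [0, 0, 0]
  hand: [0.7, 0.85, 0.85, 0.85, 0.85, 0.85, 0.85, 0.85, 0.85, 0.85, 0.85]

```text
t: 18.82
tool_pos: [0.4509, 0.193, 0.1847]
orientation: [-3.139, 0.079, -0.009]
ft_force: [0.4, -0.3, -0.7]
gripper_width: 0.848
grip_force: 0.0
```

Run:
```python
from rig import arm
from h import *
s=arm.observe(); c=arm.read_camera("wrist"); cv2.imwrite("pics/w7.png",c["img"][:,:,::-1])
print(s["tool_pos"],s["gripper_width"],s["ft_force"])
```

```text
[0.45093129 0.19299723 0.18468944] 0.8482581183438912 [ 0.40989825 -0.28517237 -0.69555501]
```

View pics/w7.png

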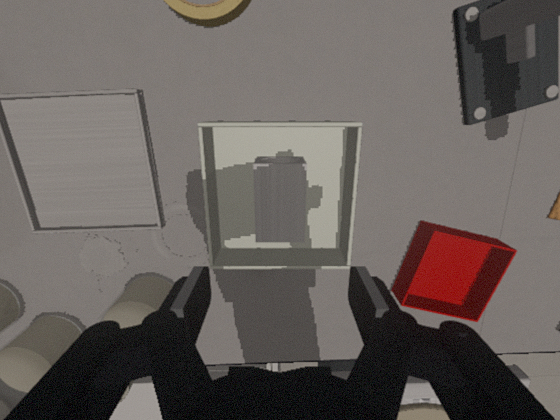

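The block lies flat, centred in the white box at (280,200), and the gripper is clear. I'll hand it in.

```bash
python3 -c "
from rig import arm
print(arm.finish_job())"
```

```text
the job is handed in; nothing more can be done
None
```

The round-mat block went over the step to the flange, so its bore is too wide (39 mm); I laid it on its side in the white box, left the square-mat block alone, and handed the job in at about 19 s, with no verdict shown.

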